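Hang the tool rail on the bench rack

TASK

Hang the yellow tool rail at the top of the white slotted rack: hook all four of its tabs into the top two rows of slots and push it down until it is fully home and the red spring catch has clicked out through the window in its back. Do it by feel and gently, without ramming or forcing the rail against the rack, let go of it, and leave everything else on the bench as it lies.

Things in the scene. Friction and masses are not known exactly. Their poses are not given: they have to be found in the camera images.
- rail: Yellow steel tool rail, 0.3 to 0.45 kg, standing upright on the bench. Origin: middle of the lower edge of its back face (plane x = 0); x points out of the back, towards the rack when hung; y along it; z up. Back plate 170 mm long, 62 high, 4 thick; a tray reaches 62 mm to the front, rim 20 mm high. In the back plate's middle a window for the catch: 18 mm wide, z 22 to 33 mm.
- rail_grip (a point): Centre of the black carry grip on the rail: a block 48 mm long in the rail's x, 14 mm thick in y, 28 mm high, at x = -30, y = 0, z = 84 mm of the rail (its top, z = 98 mm, is the rail's highest point). Taken from above with the fingers closing along the rail's y.
- rail_tabs (a point): Point of the rail at x = 0, y = 0, z = 12 mm. Four steel hook tabs, 6 mm thick in y, stick 11 mm straight out of the back at y = -70 and +70 mm: necks 10 mm high with undersides at z = 12 and 44 mm; the end of each, from 5.5 to 11 mm behind the back face, reaches 8 mm lower (to z = 4 and 36 mm), and hooks behind the upright's 4 mm wall.
- rack: Fixed foot plate, 150 x 230 x 12 mm, of the white slotted rack. Origin: on the bench, nominally midway between the two uprights, in the plane of their front faces; x points from front to rear (the rail comes in along it, axes parallel to the rack's). A blue bin hangs low on the frame, up to z = 92 mm, 52 mm out to the front.
- rack_top (a point): Nominal middle between the uprights' tops, in the front face plane, 212 mm over the bench. The white frame is clamped to its foot by hand: its true top, slots and catch all sit up to 8 mm higher or lower and up to 6 mm left or right (rack's y) of nominal, differently each time, which no pose here shows. Front face (x = 0) and yaw are true. Uprights 30 mm wide, flat black caps 20 mm deep.
- rack_home (a point): Nominal place of the rail's origin when fully home: 79 mm below the uprights' top. Slots 9 mm wide, 22 mm high, at y = -70 and +70 mm; the top two rows have lower edges 35 and 67 mm below the top (three more rows below, 32 mm apart). Hooks enter with the rail 8 to 12 mm above home and within 1.5 mm sideways; it then goes down until the necks rest on the slots' lower edges.
- catch (a joint): Red spring bolt in the cross-bar midway between the uprights, 12 mm wide, 8 high, sticking 7 mm out of the face plane. 0 = fully out; grows (m) as it is pushed back. The rail's back pushes it in (2.5 to 5 N) as the rail nears the uprights; it snaps out through the rail's window, back to 0, only when the rail is home. Its rubbing keeps the rail from sinking by its own weight.
- tablet: Tablet computer lying flat, 200 x 135 x 9 mm; origin under its centre. Leave it alone.
- cleaner: White plastic bottle with a cap, 40 mm across, 100 mm tall, standing; origin under its centre. Leave it alone.
- screwjar: Squat amber jar with a black lid, 48 mm across, 45 mm tall, standing; origin under its centre. Leave it alone.
- driver_purple: Purple precision screwdriver lying on the bench, 125 mm long, 13 mm thick; origin under its middle, x towards the blade. Leave it alone.
- driver_gold: Gold precision screwdriver, as the purple one. Leave it alone.
- tweezers: Black tweezers lying on the bench, 120 mm long, 9 mm high; origin under their middle. Leave it alone.
- bracket: Spare small yellow bracket lying on the bench, 50 x 40 x 18 mm, not needed for this job; origin under its centre. Leave it alone.
There are look-alikes about, which are no part of the job. There is more than one size of the rail; the job needs the smaller.

How it is judged:
By the outcome, as a careful person would: the job done as asked, in the order asked, and still so for the second after the job is handed in, with the robot touching nothing.
It also fails if it takes over 58 s, if anything falls off the work surface, if the arm or the gripper's body presses on something with over 40 N, if the wrist force passes 120 N, or if a joint passes its speed limit or range.

ROBOT

A 6-joint arm with a two-finger parallel gripper is mounted at the origin on the work surface. World frame = base frame: x ahead of the robot, y to its left, z up, the work surface at z = 0. Lengths are in m, angles in rad, forces in N, time in s.
With the tool pointing down it reaches from about 0.3 to 0.775 m from the base axis. Payload 14.6 kg.
Tool frame: the origin (TCP) lies at the very end of the fingers, on their centre line; the grasp point (between the pads) lies 19 mm behind it; z points along the fingers, y is the line along which they close (so a half turn about z gives the same grasp; the last joint's range is limited). The gripper opens to 94 mm and grips with 3 to 60 N. Pads are 16 mm wide; open, the fingers measure 119 mm over their backs; the gripper's body (75 mm by 177 mm) begins 78 mm behind the grasp point.
Start: joints at [1.065, 0.3, 1.521, -0, 1.321, -0.067], TCP at [0.234, 0.498, 0.205] pointing down, gripper open.
Joint ranges: [-3.03, 3.03], [-0.79, 2.21], [0.23, 2.52], [-1.04, 4.18], [0, 3.07], [-2.55, 2.55]. Speed limits (rad/s): [2.22, 2.22, 2.57, 3.14, 3.14, 3.14].

INTERFACE

Orientations are given as [roll, pitch, yaw] about the fixed x, y, z axes, in that order (R = Rz(yaw) Ry(pitch) Rx(roll)).
In Python, from station import ctrl, cams gives the robot as it stands. The module is installed in compiled form; this text tells all that it offers.
- The arm moves only by the tool arm_command, never from a script. Its argument "plan" is a list that holds one entry, the list of rows, each a list of 7 numbers: the shift along the tool's x, y, z in mm, then the turn, a rotation vector about the tool's x, y, z in rad, then the closure, from -1 (fully open) to 1 (shut). A call has 1 to 12 rows; each row is the pose to reach, as a shift and turn from the pose commanded when the call began, along the tool's axes at that moment; what a row does not reach only later rows make up. A row lasts 1/10 s, in which the tool goes at most 50 mm and 8.59 degrees, less where a joint would pass 70% of its speed; a pose out of reach is approached as far as the arm can. A call with a gripper value outside its range is refused whole. The fingers move at their own pace and stop on an object; "squeeze" is the grip in N (left out, the last holds). Time passes only in rows, so rows that repeat a pose let the fingers close. It gives the time, the measured TCP pose, the force, the opening and the grip force at its end, in the units of the state.
- ctrl.get_obs(): the state, without advancing time (a new reading comes with each control period).
- cams.camera(name): name is "side" or "top" or "wrist"; returns (picture, depth): 480x640x3 uint8, blue, green, red; 480x640 float32, m along the optical axis (not along the pixel's ray), 0 where there is no reading.
- cams.camera_info(name): a dict with "fx", "fy", "cx", "cy" (pixels), "world_to_cam" (4x4, takes a point from world to camera coordinates). Camera axes: x right, y down, z forward; pixel columns grow to the right and rows downward; lengths in m; the calibration is good to about 2 mm. A picture is of the moment at which its call begins: read the wrist's pose just before it. camera_info takes no time and is no camera call; for the wrist camera it gives the pose at the moment of the call.
- ctrl.hand_in(): hands the job in; it is judged then, once.
The state is a dict: "time_s": time; "qpos": joint angles; "joint_vel": joint speeds; "tau": joint torques, N m; "ee_pos": TCP position; "eef_rot": TCP orientation; "force": force on the tool from outside, world axes, zero at the start; "moment": the same for the moment, N m; "grip_width": finger opening in m; "grip_force": force on a finger pad.
Only numpy, scipy, OpenCV 4.12 (cv2) and the standard library are available. Lean on these libraries where they do the work, as an engineer would, in place of code of your own. Each camera call takes 0.05 s, during which the arm holds its last target. There are 200 camera calls.

## Working session

There is one attempt and no reset: what is moved stays moved. The work goes in short steps, Python scripts to look and compute and a tool call to move; the robot and the scene stay as the last step left them, time stands still between calls to the robot, and variables do not carry over. Pictures are saved under pics/ and viewed, at most 10 in all, crops included, and the job is handed in when it is done.

Besides the shell and the picture viewer there is one more tool, called after "Call:" in YAML: its name, and indented under it one key for each argument. arm_command: Moves the arm, as the interface text tells. Its arguments: {"type":"object","properties":{"plan":{"type":"array"},"squeeze":{"type":"number"}},"required":["plan"]}

```bash
mkdir -p pics; cat > h.py <<'E'
import numpy as np, cv2
from station import ctrl, cams
def grab(n, save=None):
    info=cams.camera_info(n); im,d=cams.camera(n); im=np.array(im); d=np.array(d)
    np.savez('pics/%s.npz'%(save or n),im=im,d=d,**{k:np.array(info[k]) for k in('fx','fy','cx','cy','world_to_cam')})
    if save: cv2.imwrite('pics/%s.png'%save,im)
    return im,d,info
def cloud(d,i):
    v,u=np.mgrid[:480,:640]
    P=np.stack([(u-i['cx'])/i['fx']*d,(v-i['cy'])/i['fy']*d,d,np.ones_like(d)],-1)
    W=P@np.linalg.inv(np.array(i['world_to_cam'])).T
    W[d<=0]=np.nan
    return W[...,:3]
def load(s):
    z=np.load('pics/%s.npz'%s); i={k:z[k] for k in('fx','fy','cx','cy','world_to_cam')}
    return z['im'],z['d'],i,cloud(z['d'],i)
E
python3 - <<'E'
from h import *
a=grab('top','top1'); b=grab('side','side1')
print(ctrl.get_obs())
for n in('top','side'): print(np.linalg.inv(np.array(cams.camera_info(n)['world_to_cam'])).round(3))
E
```

```text
{'time_s': 0.1, 'qpos': array([ 1.06536364e+00,  3.00449556e-01,  1.52146863e+00, -2.66165063e-05,
        1.32068660e+00, -6.66194520e-02]), 'joint_vel': array([-0.00171509, -0.00202378, -0.00090633, -0.00079034,  0.00100822,
        0.0008139 ]), 'tau': array([ 1.62937311e-03, -5.32637429e+01, -3.53283727e+01,  7.09864986e-02,
        2.34893057e-02, -7.91265916e-05]), 'ee_pos': array([0.2335916 , 0.49769609, 0.20494571]), 'eef_rot': array([-3.14058105e+00, -4.16531392e-05,  2.70278600e+00]), 'force': array([ 0.43669775, -0.32881187,  0.13159167]), 'moment': array([0.01560376, 0.04589984, 0.0472449 ]), 'grip_force': 0.0, 'grip_width': 0.0940622667521924}
[[-0.017 -0.997  0.071  0.455]
 [-1.     0.017  0.005 -0.02 ]
 [-0.006 -0.071 -0.997  1.172]
 [ 0.     0.     0.     1.   ]]
[[ 0.753 -0.389  0.531 -0.054]
 [-0.658 -0.458  0.598 -0.707]
 [ 0.011 -0.799 -0.601  0.829]
 [ 0.     0.     0.     1.   ]]
```

View pics/top1.png

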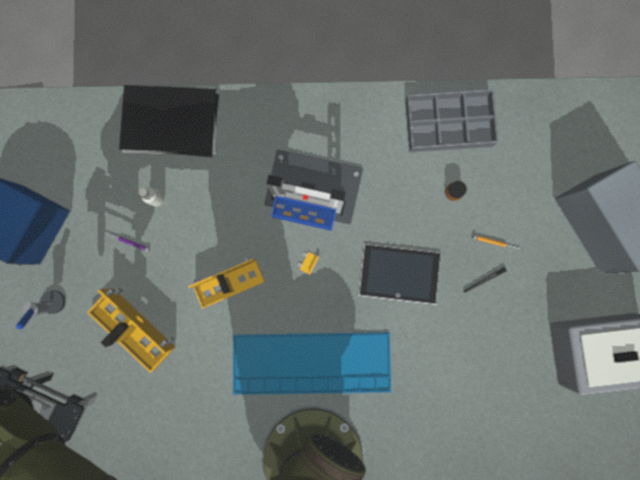

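View pics/side1.png

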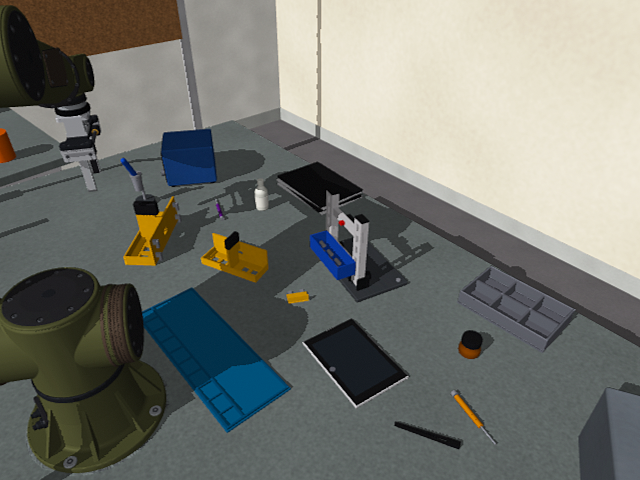

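Candidates for the rail are yellow trays at top-view (228,282) and (131,329). The left one looks bigger. I'll measure both and take an enlarged crop.

```bash
python3 - <<'E'
from h import *
im,d,i,W=load('top1'); print(i['fx'],i['cx'],i['cy'])
hsv=cv2.cvtColor(im,cv2.COLOR_BGR2HSV)
m=cv2.inRange(hsv,(15,120,60),(32,255,255))
n,l,s,c=cv2.connectedComponentsWithStats(m)
for k in range(1,n):
    if s[k,4]<60: continue
    P=W[l==k]; P=P[~np.isnan(P).any(1)]
    r=cv2.minAreaRect(P[:,:2].astype(np.float32)); print(c[k].round(),s[k,4],'rect',np.round(r[0],4),np.round(r[1],4),round(r[2],2),'z',np.percentile(P[:,2],[2,50,98]).round(3))
# rack high points
reg=W[140:240,250:370].reshape(-1,3); 
for lo,hi in((.19,.23),(.005,.02)):
    q=reg[(reg[:,2]>lo)&(reg[:,2]<hi)]; r=cv2.minAreaRect(q[:,:2].astype(np.float32)); print('rack',lo,len(q),r,np.median(q[:,2]))
a=cv2.resize(im[245:320,180:275],None,fx=6,fy=6,interpolation=2); 
b=cv2.resize(im[140:240,255:370],None,fx=4.5,fy=4.5,interpolation=2)[:450]
im2=load('side1')[0]
a2=cv2.resize(im2[220:290,190:280],(400,311)); b2=cv2.resize(im2[185:305,300:415],(298,311))
out=np.zeros((600,800,3),np.uint8)
a=cv2.resize(a,(400,288));b=cv2.resize(b,(331,288))
out[:288,:400]=a; out[:288,400:731]=b; out[289:600,:400]=a2; out[289:600,400:698]=b2
cv2.imwrite('pics/crop1.png',out)
E
```

```text
454.52116146091277 314.9776236178014 243.3748656672004
[491. 241.] 112 rect [ 0.5369 -0.4649] [0.0752 0.0115] 74.56 z [0.003 0.01  0.013]
[309. 263.] 226 rect [0.4882 0.0027] [0.0288 0.0508] 62.52 z [-0.002  0.004  0.021]
[228. 283.] 1439 rect [0.4419 0.2094] [0.0685 0.1702] 22.19 z [-0.001  0.005  0.075]
[130. 330.] 2575 rect [0.3315 0.4584] [0.233  0.0821] 46.47 z [0.001 0.017 0.083]
rack 0.19 317 ((0.6434122920036316, 0.004135221242904663), (0.17072102427482605, 0.020980821922421455), 76.15023803710938) 0.20950524159006223
rack 0.005 3112 ((0.679533064365387, -0.004217043519020081), (0.3042219281196594, 0.25803640484809875), 88.1100082397461) 0.01155126375032467
```

View pics/crop1.png

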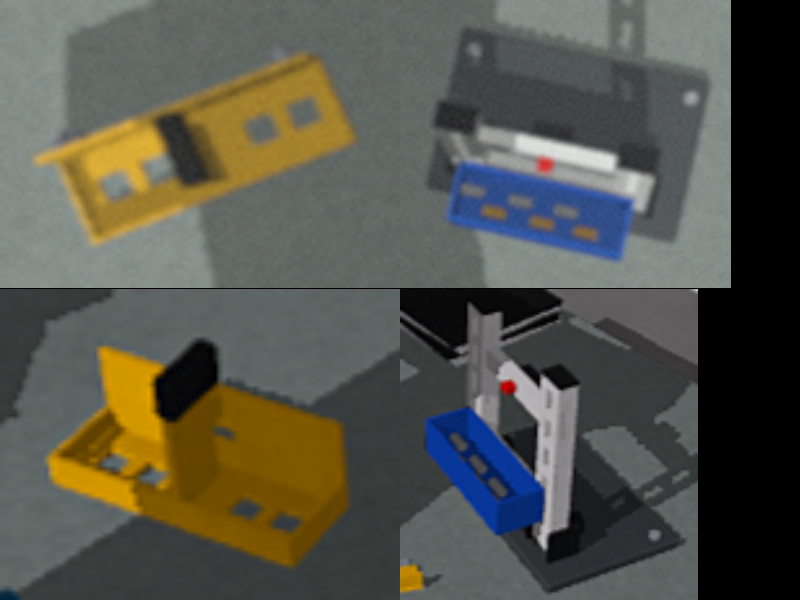

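The 170 mm rail at top (228,283) fits the description, with back plate facing the rack. The one at (131,329) is 233 mm, the larger look-alike. The enlarged crop confirms this: grip in the middle, tabs at the rear. I'll write a move calculator and go above the rail.

```bash
cat >> h.py <<'E'
from scipy.spatial.transform import Rotation as R
def go(p,yaw,tilt=(np.pi,0)):
    o=ctrl.get_obs(); A=R.from_euler('xyz',o['eef_rot']); B=R.from_euler('xyz',[tilt[0],tilt[1],yaw])
    print('t',round(o['time_s'],2),'shift mm',(A.inv().apply(np.array(p)-o['ee_pos'])*1000).round(1),'rot',(A.inv()*B).as_rotvec().round(4))
E
python3 - <<'E'
from h import *
im,d,i,W=load('top1')
P=W[245:320,180:275].reshape(-1,3); P=P[(P[:,2]>.085)&(P[:,2]<.115)]
r=cv2.minAreaRect(P[:,:2].astype(np.float32)); print('grip',len(P),r,np.median(P[:,2]),P.mean(0))
P=W[245:320,180:275].reshape(-1,3); P=P[(P[:,2]>.052)&(P[:,2]<.068)]
r=cv2.minAreaRect(P[:,:2].astype(np.float32)); print('plate',len(P),r)
go([.442,.209,.20],np.pi+.387)
E
```

```text
grip 135 ((0.439787894487381, 0.20866292715072632), (0.047317516058683395, 0.01506403461098671), 21.408279418945312) 0.09717190192339253 [0.44038917 0.20741876 0.09646835]
plate 155 ((0.4474145174026489, 0.211593896150589), (0.06388328969478607, 0.16914929449558258), 21.739662170410156)
t 0.1 shift mm [-311.3 -172.8    5.1] rot [-9.000e-04 -5.000e-04 -8.258e-01]
```

Call:
arm_command:
  plan:
    - [[-50,-28,2,0,0,-0.13,-1],[-100,-56,2,0,0,-0.26,-1],[-150,-84,4,0,0,-0.4,-1],[-200,-112,4,0,0,-0.53,-1],[-250,-140,5,0,0,-0.66,-1],[-290,-162,5,0,0,-0.78,-1],[-313,-173,5,0,0,-0.82,-1],[-313,-173,5,0,0,-0.82,-1],[-313,-173,5,0,0,-0.82,-1],[-313,-173,5,0,0,-0.82,-1]]

```text
time_s: 1.1
ee_pos: [0.4434, 0.2081, 0.2002]
eef_rot: [3.141, -0.001, -2.762]
force: [0.1, -1.2, 1.0]
grip_width: 0.0941
grip_force: 0.0
```

```bash
python3 - <<'E'
from h import *
im,d,i=grab('wrist','w1'); o=ctrl.get_obs(); print(o['ee_pos'],o['eef_rot'],o['qpos'].round(2))
C=np.linalg.inv(np.array(i['world_to_cam'])); A=R.from_euler('xyz',o['eef_rot']); print('cam in tool',A.inv().apply(C[:3,3]-o['ee_pos']),A.inv().as_matrix()@C[:3,:3]); print(i['fx'])
W=cloud(d,i); P=W.reshape(-1,3); g=P[(P[:,2]>.09)&(P[:,2]<.105)&(abs(P[:,0]-.44)<.06)&(abs(P[:,1]-.209)<.06)]
if len(g): print('grip',len(g),cv2.minAreaRect(g[:,:2].astype(np.float32)),np.median(g[:,2]))
go([.440,.2085,.069],np.pi+.38)
E
```

```text
[0.44311583 0.20870947 0.20028472] [ 3.14143325e+00 -4.24752403e-04 -2.76041492e+00] [ 0.37  0.17  1.69  0.    1.28 -1.59]
cam in tool [ 0.0732126  -0.00115107 -0.17880412] [[-2.22619198e-03 -9.68305139e-01 -2.49760290e-01]
 [ 9.99997511e-01 -2.11810037e-03 -7.01548521e-04]
 [ 1.50295675e-04 -2.49761230e-01  9.68307444e-01]]
343.0391331391246
grip 873 ((0.4393727779388428, 0.20560072362422943), (0.04721158370375633, 0.013012913055717945), 22.03784942626953) 0.09734948543930666
t 1.15 shift mm [  2.9   0.9 131.3] rot [ 0.0002 -0.0004  0.0012]
```

View pics/w1.png

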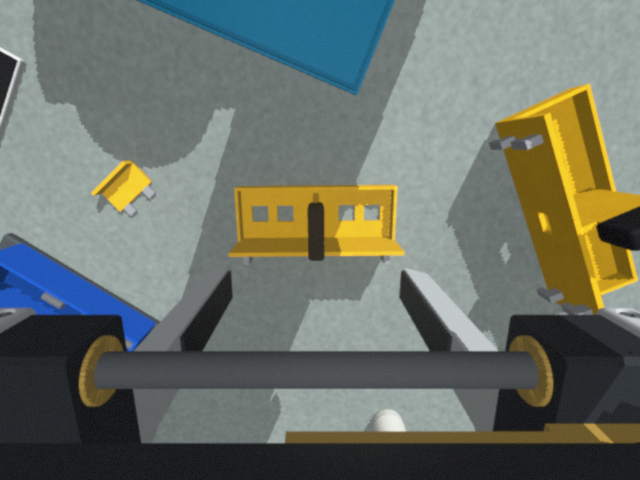

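View: grip at (316,232), centred between fingertips (231 and 401), and the larger look-alike at right (560,210). Descending.

Call:
arm_command:
  plan:
    - [[3.5,0,40,0,0,0,-1],[3.5,0,80,0,0,0,-1],[3.5,0,110,0,0,0,-1],[3.5,0,125,0,0,0,-1],[3.5,0,133,0,0,0,-1],[3.5,0,133,0,0,0,-1],[3.5,0,133,0,0,0,0.3],[3.5,0,133,0,0,0,1],[3.5,0,133,0,0,0,1],[3.5,0,133,0,0,0,1],[3.5,0,133,0,0,0,1]]
  squeeze: 45

```text
time_s: 2.25
ee_pos: [0.4404, 0.207, 0.0677]
eef_rot: [-3.142, 0.0, -2.76]
force: [-0.6, -0.3, 0.7]
grip_width: 0.0576
grip_force: 0.0
```

Call:
arm_command:
  plan:
    - [[0,0,0,0,0,0,1],[0,0,0,0,0,0,1],[0,0,0,0,0,0,1]]

```text
time_s: 2.55
ee_pos: [0.4403, 0.207, 0.0674]
eef_rot: [-3.142, -0.0, -2.76]
force: [-0.5, -0.1, -0.1]
grip_width: 0.0336
grip_force: 0.0
```

Call:
arm_command:
  plan:
    - [[0,0,0,0,0,0,1],[0,0,0,0,0,0,1],[0,0,0,0,0,0,1],[0,0,0,0,0,0,1]]

```text
time_s: 2.95
ee_pos: [0.4403, 0.207, 0.0674]
eef_rot: [-3.142, -0.0, -2.76]
force: [-1.1, -0.4, -0.5]
grip_width: 0.0137
grip_force: 45.0
```

Call:
arm_command:
  plan:
    - [[0,0,-30,0,0,0,1],[0,0,-70,0,0,0,1],[0,0,-110,0,0,0,1],[-3,-15,-145,0,0,0.06,1],[-8,-50,-145,0,0,0.18,1],[-14,-90,-145,0,0,0.3,1],[-20,-130,-145,0,0,0.42,1],[-26,-170,-145,0,0,0.54,1],[-30,-195,-145,0,0,0.61,1],[-32,-205,-145,0,0,0.623,1],[-32,-205,-145,0,0,0.623,1],[-32,-205,-145,0,0,0.623,1]]

```text
time_s: 4.15
ee_pos: [0.5458, 0.0294, 0.2122]
eef_rot: [3.142, -0.001, 2.902]
force: [-0.0, 0.1, -3.4]
grip_width: 0.0136
grip_force: 45.0
```

Call:
arm_command:
  plan:
    - [[0,0,0,0,0,0,1],[0,0,0,0,0,0,1],[0,0,0,0,0,0,1]]

```text
time_s: 4.45
ee_pos: [0.5461, 0.0292, 0.2126]
eef_rot: [3.142, 0.0, 2.901]
force: [0.1, 0.6, -3.5]
grip_width: 0.0138
grip_force: 45.0
```

```bash
python3 - <<'E'
from h import *
o=ctrl.get_obs(); print(o['ee_pos'],o['eef_rot'],o['force'],o['moment'],o['grip_width'])
grab('wrist','w2'); grab('top','top2'); grab('side','side2')
a=cv2.imread('pics/w2.png')[100:400,120:520]
b=cv2.resize(load('side2')[0][170:300,230:400],(400,306))
c=cv2.resize(load('top2')[0][140:300,220:400],(400,356))
out=np.zeros((600,800,3),np.uint8); out[:300,:400]=a; out[294:600,:400][6:]=b[6:]; out[:356,400:]=c
cv2.imwrite('pics/crop2.png',out)
E
```

```text
[0.54605753 0.02920706 0.21258087] [3.14152480e+00 1.63733363e-04 2.90096495e+00] [ 0.08532049  0.63645442 -3.46519543] [0.01789472 0.04516426 0.02158173] 0.013779747737773934
```

View pics/crop2.png

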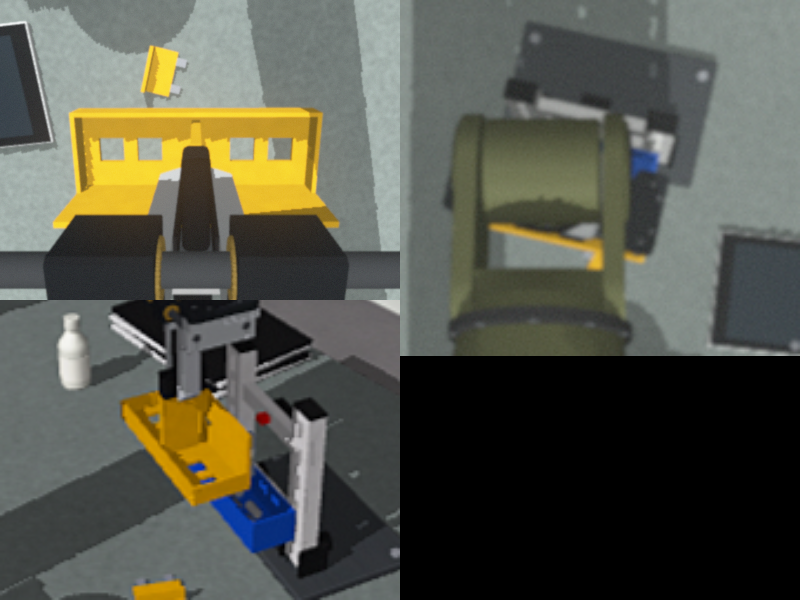

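```bash
python3 - <<'E'
from h import *
def cen(v,w=.6):
    return round(float(np.median(v))*1000,2)
yaw=-.2417
c,s=np.cos(yaw),np.sin(yaw); O=np.array([.6337,.0065,0]); M=np.array([[c,s,0],[-s,c,0],[0,0,1]])
for n in('top1','top2','side1','side2'):
    im,d,i,W=load(n); Q=((W-O)@M.T)*1000  # rack frame mm
    hsv=cv2.cvtColor(im,cv2.COLOR_BGR2HSV); x,y,z=Q[...,0],Q[...,1],Q[...,2]
    print('==',n,'fx',round(float(i['fx'])))
    for sg in(1,-1):
        m=(abs(x-10)<18)&(abs(y-sg*70)<26)&(abs(z-210)<9)
        if n=='top2' : m&=hsv[...,2]<90
        P=Q[m]
        if len(P)<15: continue
        zz=np.median(P[:,2]); P=P[abs(P[:,2]-zz)<3.5]
        r=cv2.minAreaRect(P[:,:2].astype(np.float32)); print(' cap',sg,len(P),'z',round(zz,1),'y pct',np.percentile(P[:,1],[0,2,98,100]).round(1),'mean',P.mean(0).round(1),'rect',np.round(r[0],1),np.round(r[1],1),round(r[2],1),'x',np.percentile(P[:,0],[0,2,98,100]).round(1))
    # upright front faces
    for sg in(1,-1):
        m=(abs(x)<6)&(abs(y-sg*70)<22)&(z>110)&(z<200)&(hsv[...,1]<60)&(hsv[...,2]>90)
        P=Q[m]
        if len(P)>20: print(' face',sg,len(P),'x med',cen(P[:,0]/1e3),'slope dx/dy',np.polyfit(P[:,1],P[:,0],1).round(4),'y',np.percentile(P[:,1],[1,50,99]).round(1))
    m=(hsv[...,0]<8)&(hsv[...,1]>150)&(abs(x)<20)&(abs(y)<30)&(z>120)
    if m.sum(): print(' red',m.sum(),np.median(Q[m],0).round(1),Q[m].min(0).round(1),Q[m].max(0).round(1))
    # grip on bench / rail
    if n.endswith('1'):
        P=W.reshape(-1,3); P=P[(abs(P[:,2]-.0975)<.004)&(abs(P[:,0]-.44)<.04)&(abs(P[:,1]-.208)<.04)]
        r=cv2.minAreaRect(P[:,:2].astype(np.float32)); print(' grip',len(P),np.round(r[0],4),np.round(r[1],4),r[2],np.median(P[:,2]).round(4))
    else:
        m=cv2.inRange(hsv,(15,120,40),(32,255,255))>0; m&=(abs(y)<110)&(x>-150)&(x<0)&(z>110)
        P=Q[m]
        if len(P): print(' rail',len(P),P.min(0).round(1),np.percentile(P,[1,99],axis=0).round(1))
im,d,i,W=load('w2'); o=ctrl.get_obs(); A=R.from_euler('xyz',o['eef_rot']); T=A.inv().apply((W-o['ee_pos']).reshape(-1,3)).reshape(W.shape)*1000
hsv=cv2.cvtColor(im,cv2.COLOR_BGR2HSV); m=cv2.inRange(hsv,(15,120,40),(32,255,255))>0
m&=(abs(T[...,2]-5.4)<5)&(T[...,0]<-15)
P=T[m]; print('plate top in tool',len(P),np.percentile(P,[0,1,50,99,100],axis=0).round(1)); print(cv2.minAreaRect(P[:,:2].astype(np.float32)))
E
```

```text
== top1 fx 455
 cap 1 132 z 209.8 y pct [54.3 54.5 84.8 85.4] mean [ 10.   69.8 209.9] rect [10.1 69.9] [31.  20.5] 89.4 x [-0.1  0.2 20.  20.5]
 cap -1 136 z 209.6 y pct [-85.3 -84.8 -55.1 -54.5] mean [ 10.2 -69.8 209.6] rect [ 10.3 -69.9] [30.8 20.3] 90.0 x [ 0.1  0.2 20.2 20.5]
 face 1 92 x med 0.25 slope dx/dy [-0.0785  6.1613] y [48.4 65.4 84. ]
 face -1 95 x med 0.41 slope dx/dy [0.0564 4.7816] y [-84.8 -68.6 -48.3]
 red 12 [ -1.6  -1.6 162.5] [ -4.2  -5.8 159.4] [  1.5   1.8 166.6]
 grip 112 [0.44  0.208] [0.0473 0.014 ] 20.59783935546875 0.0975
== top2 fx 455
 cap 1 137 z 209.5 y pct [54.3 54.6 84.4 85.2] mean [  9.9  69.7 209.5] rect [10.2 69.7] [30.9 20.7] 89.5 x [-0.2  0.1 20.  20.6]
 cap -1 122 z 209.4 y pct [-85.4 -84.6 -55.8 -54.7] mean [ 11.2 -69.9 209.5] rect [ 10.7 -70.2] [19.6 30.7] 1.3 x [ 0.7  1.6 20.3 20.7]
 face 1 90 x med 0.24 slope dx/dy [-0.0805  6.4468] y [49.1 69.3 83.9]
 face -1 92 x med 0.34 slope dx/dy [0.0473 4.1007] y [-84.8 -68.2 -48.4]
 rail 270 [-149.9  -82.4  144.7] [[-148.   -80.4  145.4]
 [-111.7   72.   536.4]]
== side1 fx 492
 cap 1 71 z 208.9 
[... 648 characters left out ...]
 x [ 0.4  0.5 21.3 22.9]
 cap -1 92 z 208.9 y pct [-88.6 -88.  -56.1 -53.2] mean [ 10.1 -72.9 209.1] rect [ 11.7 -70.9] [23. 35.] 1.6 x [ 0.   0.8 21.6 22.8]
 face 1 169 x med 2.02 slope dx/dy [-0.027   4.0463] y [49.9 60.3 80.7]
 face -1 237 x med 2.27 slope dx/dy [-0.0091  1.7484] y [-88.7 -77.  -49.7]
 red 24 [-1.000e-01 -5.200e+00  1.606e+02] [ -5.7  -9.3 154.9] [  5.5   1.7 164.2]
 rail 1796 [-123.9  -87.6  143.2] [[-122.9  -85.8  145.4]
 [ -60.2   84.7  518.9]]
plate top in tool 309 [[-29.9 -85.8   4. ]
 [-29.6 -85.5   4.5]
 [-26.2  74.    6.2]
 [-24.8  83.9  10.2]
 [-24.4  84.5  10.4]]
((-27.165205001831055, -0.681884765625), (170.29359436035156, 5.279946804046631), 89.90186309814453)
```

Wrist shows the rail square in the fingers; side and top views put the rack ~1.9 mm to -y of the rail, gap 61 mm, rail 14 mm over home. Closing to just short of contact, then feel.

Call:
arm_command:
  plan:
    - [[-15,-1.9,4.2,0,0,0,1],[-30,-1.9,4.2,0,0,0,1],[-40,-1.9,4.2,0,0,0,1],[-46,-1.9,4.2,0,0,0,1],[-46,-1.9,4.2,0,0,0,1],[-46,-1.9,4.2,0,0,0,1]]

```text
time_s: 5.2
ee_pos: [0.5901, 0.0159, 0.2082]
eef_rot: [-3.142, -0.0, 2.9]
force: [0.1, 0.0, -3.2]
grip_width: 0.0142
grip_force: 45.0
```

```bash
python3 - <<'E'
from h import *
o=ctrl.get_obs(); print(o['force'].round(2))
yaw=-.2417
c,s=np.cos(yaw),np.sin(yaw); O=np.array([.6337,.0065,0]); M=np.array([[c,s,0],[-s,c,0],[0,0,1]]); print('tcp in rack',(M@(o['ee_pos']-O)*1000).round(2))
im,d,i=grab('side','side3'); W=cloud(d,i); Q=((W-O)@M.T)*1000; x,y,z=Q[...,0],Q[...,1],Q[...,2]
hsv=cv2.cvtColor(im,cv2.COLOR_BGR2HSV)
m=(cv2.inRange(hsv,(15,120,40),(32,255,255))>0)&(abs(y)<110)&(x>-150)&(x<0)&(z>110)&(z<210)
P=Q[m]; print(np.percentile(P,[.3,1,99,99.7],axis=0).round(1))
cv2.imwrite('pics/c3.png',cv2.resize(im[180:280,290:400],None,fx=6,fy=6,interpolation=2))
E
```

```text
[ 0.11  0.01 -3.15]
tcp in rack [-44.53  -1.31 208.16]
[[-77.6 -89.1 139.4]
 [-77.1 -88.4 140.7]
 [-13.8  82.9 204.1]
 [ -6.3  84.8 206.8]]
```

View pics/c3.png

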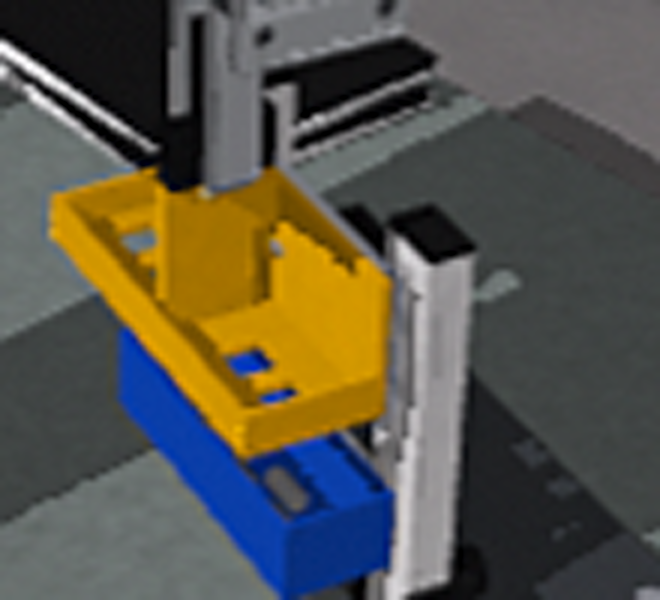

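View: rail (crop 50–390) stands just off the right upright, ends aligned; the white edge at (393,340) is the last gap. Slow feel-in.

Call:
arm_command:
  plan:
    - [[-1.5,0.3,0,0,0,0,1],[-2.5,0.3,0,0,0,0,1],[-3.5,0.3,0,0,0,0,1],[-4.5,0.3,0,0,0,0,1],[-5,0.3,0,0,0,0,1],[-5,0.3,0,0,0,0,1]]

```text
time_s: 5.85
ee_pos: [0.5954, 0.0148, 0.2082]
eef_rot: [-3.142, -0.0, 2.9]
force: [-0.5, -0.7, -2.2]
grip_width: 0.0135
grip_force: 45.0
```

Call:
arm_command:
  plan:
    - [[-0.7,0,0,0,0,0,1],[-1.4,0,0,0,0,0,1],[-2,0,0,0,0,0,1],[-2,0,0,0,0,0,1]]

```text
time_s: 6.25
ee_pos: [0.5974, 0.0143, 0.2082]
eef_rot: [-3.142, -0.0, 2.9]
force: [0.6, 0.6, -3.2]
grip_width: 0.0138
grip_force: 45.0
```

Call:
arm_command:
  plan:
    - [[-0.7,0,0,0,0,0,1],[-1.4,0,0,0,0,0,1],[-2,0,0,0,0,0,1],[-2,0,0,0,0,0,1]]

```text
time_s: 6.65
ee_pos: [0.5992, 0.0139, 0.2083]
eef_rot: [-3.142, -0.0, 2.9]
force: [-2.3, -0.4, -1.8]
grip_width: 0.0137
grip_force: 45.0
```

Call:
arm_command:
  plan:
    - [[-0.7,0,0,0,0,0,1],[-1.4,0,0,0,0,0,1],[-2,0,0,0,0,0,1],[-2,0,0,0,0,0,1]]

```text
time_s: 7.05
ee_pos: [0.6012, 0.0134, 0.2082]
eef_rot: [3.142, -0.0, 2.9]
force: [-3.8, 0.4, 0.0]
grip_width: 0.0137
grip_force: 45.0
```

Call:
arm_command:
  plan:
    - [[-0.7,0,0,0,0,0,1],[-1.4,0,0,0,0,0,1],[-1.5,0,0,0,0,0,1]]

```text
time_s: 7.35
ee_pos: [0.6027, 0.0131, 0.2083]
eef_rot: [3.142, -0.0, 2.9]
force: [-3.5, 0.9, -0.4]
grip_width: 0.0139
grip_force: 45.0
```

Call:
arm_command:
  plan:
    - [[0,0,-0.5,0,0,0,1],[0,0,-0.5,0,0,0,1],[0,0,-0.5,0,0,0,1]]

```text
time_s: 7.65
ee_pos: [0.6025, 0.0131, 0.2084]
eef_rot: [-3.141, -0.001, 2.9]
force: [-4.4, 1.4, -4.6]
grip_width: 0.0137
grip_force: 45.0
```

```bash
python3 - <<'E'
from h import *
o=ctrl.get_obs(); print(o['ee_pos'],o['force'].round(2),o['moment'].round(3))
yaw=-.2417
c,s=np.cos(yaw),np.sin(yaw); O=np.array([.6337,.0065,0]); M=np.array([[c,s,0],[-s,c,0],[0,0,1]]); print('tcp in rack',(M@(o['ee_pos']-O)*1000).round(2), (M@o['force']).round(2))
im,d,i=grab('side','side4'); W=cloud(d,i); Q=((W-O)@M.T)*1000; x,y,z=Q[...,0],Q[...,1],Q[...,2]
hsv=cv2.cvtColor(im,cv2.COLOR_BGR2HSV)
m=(cv2.inRange(hsv,(15,120,40),(32,255,255))>0)&(abs(y)<110)&(x>-150)&(x<8)&(z>110)&(z<215)
P=Q[m]; print(np.percentile(P,[.3,1,99,99.7],axis=0).round(1))
E
```

```text
[0.60248455 0.0130651  0.20839863] [-4.37  1.38 -4.59] [0.291 0.966 0.029]
tcp in rack [-31.88  -1.1  208.4 ] [-4.57  0.3  -4.59]
[[-65.4 -88.9 139.5]
 [-65.  -87.9 141. ]
 [ -1.1  82.8 205.4]
 [  2.3  83.9 210. ]]
```

Hooks entered freely, only catch spring felt. Closing the last ~2 mm.

Call:
arm_command:
  plan:
    - [[-0.4,0,0,0,0,0,1],[-0.8,0,0,0,0,0,1],[-1,0,0,0,0,0,1],[-1,0,0,0,0,0,1]]

```text
time_s: 8.1
ee_pos: [0.6036, 0.0128, 0.2086]
eef_rot: [-3.142, -0.0, 2.9]
force: [-4.0, 1.5, -6.2]
grip_width: 0.0138
grip_force: 45.0
```

Call:
arm_command:
  plan:
    - [[-0.3,0,0,0,0,0,1],[-0.5,0,0,0,0,0,1],[-0.5,0,0,0,0,0,1]]

```text
time_s: 8.4
ee_pos: [0.6041, 0.0127, 0.2087]
eef_rot: [-3.142, -0.0, 2.9]
force: [-4.4, 1.0, -5.7]
grip_width: 0.014
grip_force: 45.0
```

Call:
arm_command:
  plan:
    - [[-0.3,0,0,0,0,0,1],[-0.5,0,0,0,0,0,1],[-0.5,0,0,0,0,0,1]]

```text
time_s: 8.7
ee_pos: [0.6046, 0.0126, 0.2087]
eef_rot: [-3.142, -0.0, 2.9]
force: [-5.5, 0.2, -6.3]
grip_width: 0.0141
grip_force: 45.0
```

Call:
arm_command:
  plan:
    - [[-0.3,0,0,0,0,0,1],[-0.5,0,0,0,0,0,1],[-0.5,0,0,0,0,0,1]]

```text
time_s: 9.0
ee_pos: [0.6051, 0.0125, 0.2087]
eef_rot: [-3.142, -0.0, 2.9]
force: [-4.8, 1.9, -5.1]
grip_width: 0.0139
grip_force: 45.0
```

Call:
arm_command:
  plan:
    - [[-0.3,0,0,0,0,0,1],[-0.6,0,0,0,0,0,1],[-0.6,0,0,0,0,0,1]]

```text
time_s: 9.3
ee_pos: [0.6056, 0.0123, 0.2087]
eef_rot: [-3.142, -0.0, 2.9]
force: [-5.8, 1.0, -5.7]
grip_width: 0.0138
grip_force: 45.0
```

Call:
arm_command:
  plan:
    - [[-0.3,0,0,0,0,0,1],[-0.5,0,0,0,0,0,1],[-0.5,0,0,0,0,0,1]]

```text
time_s: 9.6
ee_pos: [0.6057, 0.0123, 0.2088]
eef_rot: [-3.141, -0.001, 2.9]
force: [-8.4, 1.8, -4.4]
grip_width: 0.0135
grip_force: 45.0
```

Back face reached (force rises, motion stops). Ease off slightly and slide down.

Call:
arm_command:
  plan:
    - [[0.3,0,0.5,0,0,0,1],[0.3,0,1,0,0,0,1],[0.3,0,2,0,0,0,1],[0.3,0,3,0,0,0,1],[0.3,0,3,0,0,0,1]]

```text
time_s: 10.1
ee_pos: [0.6057, 0.0124, 0.2069]
eef_rot: [3.141, 0.001, 2.9]
force: [-10.2, 2.7, 2.6]
grip_width: 0.0137
grip_force: 45.0
```

Call:
arm_command:
  plan:
    - [[0,0,0.7,0,0,0,1],[0,0,1.4,0,0,0,1],[0,0,2,0,0,0,1],[0,0,2,0,0,0,1]]

```text
time_s: 10.5
ee_pos: [0.6057, 0.0125, 0.2049]
eef_rot: [3.141, 0.001, 2.9]
force: [-10.7, 2.3, 1.6]
grip_width: 0.0139
grip_force: 45.0
```

Call:
arm_command:
  plan:
    - [[0.5,0,0.5,0,0,0,1],[0.5,0,1,0,0,0,1],[0.5,0,2,0,0,0,1],[0.5,0,2,0,0,0,1]]

```text
time_s: 10.9
ee_pos: [0.6056, 0.0125, 0.2027]
eef_rot: [3.141, 0.001, 2.9]
force: [-6.7, 2.5, 0.6]
grip_width: 0.0137
grip_force: 45.0
```

Call:
arm_command:
  plan:
    - [[0,0,0.7,0,0,0,1],[0,0,1.4,0,0,0,1],[0,0,2,0,0,0,1],[0,0,2,0,0,0,1]]

```text
time_s: 11.3
ee_pos: [0.6056, 0.0125, 0.2007]
eef_rot: [3.141, 0.001, 2.9]
force: [-6.8, 2.1, 1.5]
grip_width: 0.0136
grip_force: 45.0
```

Sliding freely, hooks engaged; ~2 mm left by estimate.

Call:
arm_command:
  plan:
    - [[0,0,0.5,0,0,0,1],[0,0,1,0,0,0,1],[0,0,1.3,0,0,0,1],[0,0,1.3,0,0,0,1]]

```text
time_s: 11.7
ee_pos: [0.6056, 0.0125, 0.1995]
eef_rot: [3.141, 0.001, 2.9]
force: [-7.0, 1.0, 1.2]
grip_width: 0.0134
grip_force: 45.0
```

Call:
arm_command:
  plan:
    - [[0,0,0.4,0,0,0,1],[0,0,0.8,0,0,0,1],[0,0,0.8,0,0,0,1]]

```text
time_s: 12.0
ee_pos: [0.6056, 0.0125, 0.1988]
eef_rot: [3.141, 0.001, 2.9]
force: [-7.4, 2.0, 1.7]
grip_width: 0.0137
grip_force: 45.0
```

Call:
arm_command:
  plan:
    - [[0,0,0.4,0,0,0,1],[0,0,0.7,0,0,0,1],[0,0,0.7,0,0,0,1]]

```text
time_s: 12.3
ee_pos: [0.6056, 0.0125, 0.1984]
eef_rot: [3.141, 0.002, 2.9]
force: [-8.2, 1.9, 3.9]
grip_width: 0.0139
grip_force: 45.0
```

Call:
arm_command:
  plan:
    - [[0,0,0.4,0,0,0,1],[0,0,0.6,0,0,0,1],[0,0,0.6,0,0,0,1]]

```text
time_s: 12.6
ee_pos: [0.6057, 0.0125, 0.1984]
eef_rot: [3.141, 0.002, 2.9]
force: [-10.1, 1.6, 8.3]
grip_width: 0.0136
grip_force: 45.0
```

```bash
python3 - <<'E'
from h import *
o=ctrl.get_obs(); print(o['force'].round(2),o['moment'].round(3))
yaw=-.2417
c,s=np.cos(yaw),np.sin(yaw); O=np.array([.6337,.0065,0]); M=np.array([[c,s,0],[-s,c,0],[0,0,1]]); print('tcp in rack',(M@(o['ee_pos']-O)*1000).round(2), (M@o['force']).round(2))
outs=[]
for n in('side','wrist'):
    im,d,i=grab(n,n+'5'); Q=((cloud(d,i)-O)@M.T)*1000; hsv=cv2.cvtColor(im,cv2.COLOR_BGR2HSV)
    m=(abs(Q[...,0])<25)&(abs(Q[...,1])<25)&(Q[...,2]>120)&(Q[...,2]<190)&((hsv[...,0]<8)|(hsv[...,0]>172))&(hsv[...,1]>150)
    print(n,m.sum(), Q[m].mean(0) if m.sum() else '')
    outs.append(im)
a=cv2.resize(outs[0][180:280,290:400],(440,400),interpolation=2); b=cv2.resize(outs[1][180:330,230:410],(360,300),interpolation=2)
out=np.zeros((400,800,3),np.uint8); out[:,:440]=a; out[:300,440:]=b; cv2.imwrite('pics/c5.png',out)
E
```

```text
[-10.05   1.57   8.3 ] [0.397 2.231 0.054]
tcp in rack [-28.64  -0.88 198.41] [-10.13  -0.88   8.3 ]
side 11 [ -3.97272329  -4.21779086 159.80075541]
wrist 0
```

View pics/c5.png

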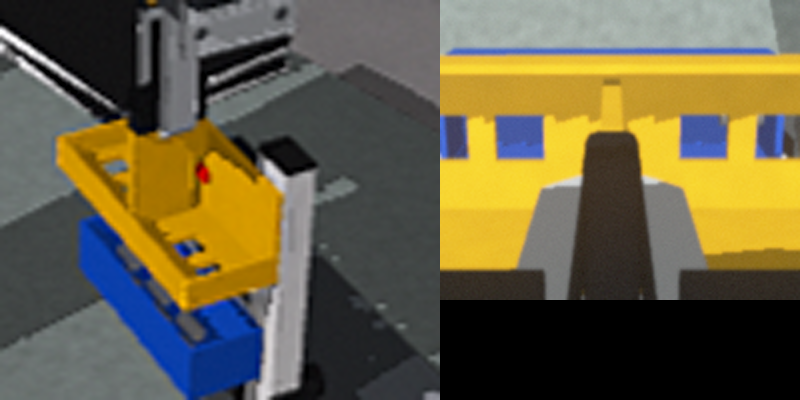

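Red bolt shows out through the window at crop (203,173), 4 mm+ proud of the face, and the rail has bottomed. Relieve the load, then release.

Call:
arm_command:
  plan:
    - [[0.3,0,-0.4,0,0,0,1],[0.5,0,-0.8,0,0,0,1],[0.5,0,-0.8,0,0,0,1],[0.5,0,-0.8,0,0,0,1]]

```text
time_s: 13.1
ee_pos: [0.6054, 0.0125, 0.1984]
eef_rot: [3.141, 0.002, 2.9]
force: [-5.4, 2.1, 4.3]
grip_width: 0.0135
grip_force: 45.0
```

Call:
arm_command:
  plan:
    - [[0,0,0,0,0,0,0],[0,0,0,0,0,0,0],[0,0,0,0,0,0,0],[0,0,0,0,0,0,0],[0,0,0,0,0,0,0],[0,0,0,0,0,0,0],[0,0,0,0,0,0,0]]

```text
time_s: 13.8
ee_pos: [0.6049, 0.0125, 0.1971]
eef_rot: [3.142, -0.0, 2.9]
force: [-1.5, -0.4, 1.2]
grip_width: 0.0468
grip_force: 0.0
```

Released. Retreat up and back, then check.

Call:
arm_command:
  plan:
    - [[0,0,-15,0,0,0,0],[0,0,-35,0,0,0,0],[0,0,-60,0,0,0,0],[0,0,-90,0,0,0,0],[40,0,-110,0,0,0,0],[85,0,-110,0,0,0,0],[130,0,-110,0,0,0,0],[180,0,-110,0,0,0,0],[200,0,-110,0,0,0,0],[200,0,-110,0,0,0,0],[200,0,-110,0,0,0,0]]

```text
time_s: 14.9
ee_pos: [0.411, 0.0604, 0.3076]
eef_rot: [3.141, 0.001, 2.9]
force: [-0.6, 0.1, -0.3]
grip_width: 0.0472
grip_force: 0.0
```

```bash
python3 - <<'E'
from h import *
yaw=-.2417
c,s=np.cos(yaw),np.sin(yaw); O=np.array([.6337,.0065,0]); M=np.array([[c,s,0],[-s,c,0],[0,0,1]])
for n in('side','top'):
    im,d,i=grab(n,n+'6'); Q=((cloud(d,i)-O)@M.T)*1000; hsv=cv2.cvtColor(im,cv2.COLOR_BGR2HSV); x,y,z=Q[...,0],Q[...,1],Q[...,2]
    m=(abs(x)<25)&(abs(y)<25)&(z>120)&(z<190)&((hsv[...,0]<8)|(hsv[...,0]>172))&(hsv[...,1]>150)
    print(n,'red',m.sum(), Q[m].mean(0).round(1) if m.sum() else '')
    m=(cv2.inRange(hsv,(15,120,40),(32,255,255))>0)&(abs(y)<110)&(x>-9)&(x<9)&(z>170)&(z<215)
    print(' plate top z',np.percentile(Q[m][:,2],[50,90,97,99]).round(1),'L/R',[np.percentile(z[m&(sg*y>40)],97).round(1) for sg in(1,-1)])
    m=(abs(x+30)<30)&(abs(y)<15)&(z>215)&(z<245); print(' grip top',m.sum(),np.median(z[m]).round(1) if m.sum() else '')
    if n=='side': cv2.imwrite('pics/c6.png',cv2.resize(im[170:300,270:420],None,fx=4.5,fy=4.5,interpolation=2))
E
```

```text
side red 8 [ -4.6  -5.7 159.4]
 plate top z [185.1 192.8 194.  194.5] L/R [np.float64(193.3), np.float64(193.9)]
 grip top 143 224.6
top red 0 
 plate top z [190.9 194.1 195.  195.8] L/R [np.float64(194.5), np.float64(194.8)]
 grip top 157 226.9
```

View pics/c6.png

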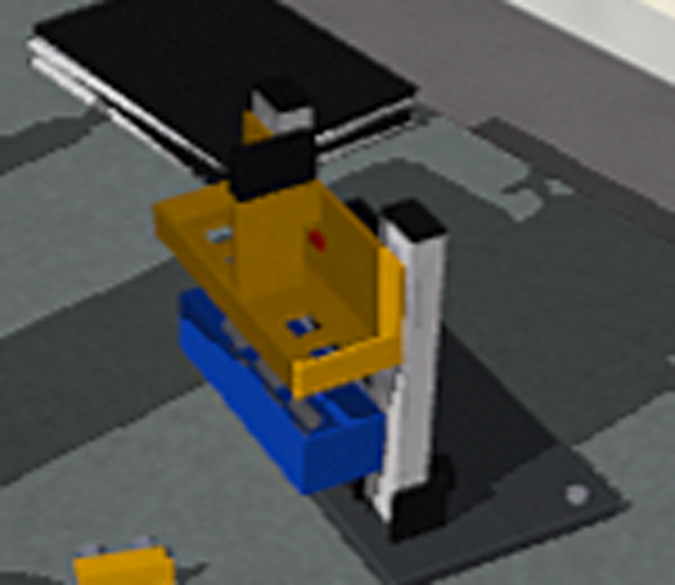

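```bash
python3 - <<'E'
from h import *
yaw=-.2417
c,s=np.cos(yaw),np.sin(yaw); O=np.array([.6337,.0065,0]); M=np.array([[c,s,0],[-s,c,0],[0,0,1]])
for n in('top6','side6'):
    im,d,i,W=load(n); Q=((W-O)@M.T)*1000; x,y,z=Q[...,0],Q[...,1],Q[...,2]; hsv=cv2.cvtColor(im,cv2.COLOR_BGR2HSV)
    m=(abs(x+28)<30)&(abs(y)<13)&(z>219)&(z<240)&(hsv[...,2]<70)
    P=Q[m]; 
    for _ in range(4):
        k=np.polyfit(P[:,0],P[:,2],1); r=P[:,2]-np.polyval(k,P[:,0]); P=P[abs(r)<1.5]
    print(n,'grip z=f(x)',k.round(3),'n',len(P),'x rng',P[:,0].min().round(1),P[:,0].max().round(1),'z at mid',np.polyval(k,P[:,0].mean()).round(1))
    m=(cv2.inRange(hsv,(15,100,40),(32,255,255))>0)&(abs(y)<84)&(abs(y)>12)&(x<-7)&(x>-58)&(z>120)&(z<150)
    P=Q[m]
    for _ in range(6):
        A=np.c_[P[:,:2],np.ones(len(P))]; k,*_=np.linalg.lstsq(A,P[:,2],rcond=None); r=P[:,2]-A@k; P=P[abs(r)<2]
    print(' tray',len(P),k.round(4))
E
```

```text
top6 grip z=f(x) [2.80000e-02 2.27963e+02] n 69 x rng -56.6 -11.8 z at mid 227.0
 tray 693 [3.230000e-02 2.000000e-03 1.345119e+02]
side6 grip z=f(x) [3.90000e-02 2.26402e+02] n 37 x rng -55.2 -10.3 z at mid 225.0
 tray 163 [-1.200000e-03  1.640000e-02  1.345238e+02]
```

Rail is home: plate and grip heights match the rack top within 1 mm, it leans only by the hook play, and the red bolt is out through the window. Handing in.

```bash
python3 -c "
from station import ctrl
print(ctrl.hand_in())"
```

```text
the job is handed in; nothing more can be done
None
```

The smaller yellow rail now hangs in the top two rows of slots, pushed home with the red catch out through its window and let go; I touched nothing else, and the job is handed in at about 15 s with no result returned.

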